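# Stand the toppled sample-bottle rack up again

### The job

The blue sample-bottle rack has been knocked over onto its side, with three full bottles still pushed firmly into it. Stand it upright on its base again, on the grey bench mat where it fell, supporting it all the way over so that it is eased down and never drops or slams. Leave the other things on the bench where they are.

Things in the scene. Friction and masses are not known exactly. Their poses are not given: they have to be found in the camera images.
- rack: Blue plastic rack, loose, lying on a long side. Its frame, as when it stands: origin at the centre of the underside of its base, z up, y along its length, x across. 108 wide (x +-54), 156 long (y +-78), 75 high. Solid 5 mm base plate, middle plate (z 31 to 36) and deck (z 70 to 75) with holes, 5 mm end panels; long sides open between the plates. 0.37 to 0.6 kg, centre of mass near x -13, z 40.
- empty_hole (a point): Centre of the middle hole of the rack's empty row, at the deck's top face: rack frame (24, 0, 75) mm, axes as the rack's. Deck and middle plate have round holes 41 mm across at x = +24 (empty row) and x = -24 (full row), y = -48, 0, 48. Each hole of the full row holds a capped bottle 38 mm across, stuck fast, cap reaching to z = 91.
- deck_edge (a point): Middle of the web of deck between the middle empty hole and the deck's long edge, at half thickness: rack frame (49.2, 0, 72.5) mm, axes as the rack's. Here the web is 9.5 mm wide (x 44.5 to 54) and 5 mm thick. At the start it is the uppermost part of the deck, about 103 mm above the mat, with the gap of 34 mm between deck and middle plate behind it.
- base_edge (a point): Middle of the edge of the base about which the rack tips: rack frame (-54, 0, 0) mm. At the start the rack lies on its x = -54 side, deck on edge facing the robot's right to right-and-ahead, empty row above; tipped over to the robot's left about this edge, with its deck going up and over, it comes upright. Rack on mat is slippery (friction 0.24 to 0.36): pushed level it slides instead of tipping.
- mat: Grey bench mat under the rack, fixed to the bench, 360 (x) x 300 (y) x 3 mm; origin at the centre of its underside, so its top is 3 mm above the bench.
- bottle_a: Capped sample bottle standing on the mat beside the end of the rack, 20 mm or more clear of it and of where it comes to stand, loose, 38 mm across, 86 mm tall; origin at the centre of its foot. Bystander.
- bottle_b: Same kind of bottle standing on the mat beyond the rack, on the side to which it tips, 25 mm or more clear of where it comes to stand if it does not slide. Bystander.
- tip_box: Pipette-tip box, teal with yellow tips, 86 x 122 x 70 mm; origin at the centre of its underside. Bystander.
- meter: Cream hand-held meter lying flat, 130 x 85 x 36 mm; origin at the centre of its underside. Bystander.
- tube_block: Small blue microtube block, 85 x 110 x 54 mm; origin at the centre of its underside. Bystander.
- pipette: Blue pipette lying on the bench, 230 mm long along its x, 26 mm high; origin on the bench under its middle. Bystander.

How it is judged:
At the end, for the whole second after the job is handed in: The rack stands on its base, upright within 0.05 rad, its base centre 0 to 8 mm above the bench and within 130 mm (mat x) and 100 mm (mat y) of the mat's centre, at rest; bottles a and b, tip box, meter, tube block and pipette are within 30 mm of where they began (angle between rack's own z axis and vertical below 0.05 rad and height (world z) of rack between 0 and 0.008 m and x of rack in the frame of mat between -0.13 and 0.13 m and y of rack in the frame of mat between -0.1 and 0.1 m and linear speed of rack below 0.02 m/s and angular speed of rack below 0.1 rad/s and distance of each of bottle_a, bottle_b, tip_box, meter, tube_block, pipette from where it was at the start of the episode below 0.03 m); the robot touches nothing.
It fails at once if the rack drops or slams (turns faster than 3.5 rad/s, as in a free fall over the last few degrees or more) (angular speed of rack above 3.5 rad/s).
It fails at once if a loose bottle is knocked over (angle between any of bottle_a, bottle_b's own z axis and vertical above 0.5 rad).
It also fails if it takes over 45 s, if anything falls off the work surface, if the arm or the gripper's body presses on something with over 40 N, if the wrist force passes 120 N, or if a joint passes its speed limit or range.

### The arm

A 6-joint arm with a two-finger parallel gripper is mounted at the origin on the work surface. World frame = base frame: x ahead of the robot, y to its left, z up, the work surface at z = 0. Lengths are in m, angles in rad, forces in N, time in s.
With the tool pointing down it reaches from about 0.4 to 0.825 m from the base axis. Payload 7 kg.
Tool frame: the origin (TCP) lies on the centre line of the jaws, within the pads' length; the fingertips stand 22 mm ahead of it and the grasp point (between the pads) lies 3 mm ahead of it (arm.tcp_to_tips is the distance from the TCP to the fingertips, in m); z points along the fingers, y is the line along which they close (so a half turn about z gives the same grasp; the last joint's range is limited). The gripper opens to 88 mm and grips with 3 to 60 N. Pads are 19 mm wide; open, the fingers measure 130 mm over their backs; the gripper's body (78 mm by 193 mm) begins 47 mm behind the grasp point.
Start: joints at [1.522, 0.359, 0.012, 0, -1.224, -0.288], TCP at [0.223, 0.637, 0.249] pointing down, gripper open.
Joint ranges: [-3.07, 3.07], [-1.43, 2.12], [-1.02, 1.25], [-3.03, 1.67], [-3.05, -0], [-3.03, 3.03]. Speed limits (rad/s): [2.39, 2.39, 3.01, 3.14, 3.14, 3.14].

### API

Orientations are given as [roll, pitch, yaw] about the fixed x, y, z axes, in that order (R = Rz(yaw) Ry(pitch) Rx(roll)).
In Python, from station import arm gives the robot as it stands.
- The arm moves only by the tool jog_arm, never from a script. Its argument "targets" is a list of rows, each an object of numbers: "dx", "dy", "dz": the shift along the tool's x, y, z in mm; "rx", "ry", "rz": the turn, a rotation vector about the tool's x, y, z in rad; "gripper": the closure, from 0 (fully open) to 1 (shut). In form: [{"dx": .., "dy": .., "dz": .., "rx": .., "ry": .., "rz": .., "gripper": ..}, ...]. A call has exactly 8 rows; each row is the pose to reach, as a shift and turn from the pose commanded when the call began, along the tool's axes at that moment; what a row does not reach only later rows make up. A row lasts 1/12 s, in which the tool goes at most 41.7 mm and 7.16 degrees, less where a joint would pass 70% of its speed; a pose out of reach is approached as far as the arm can. A call with a gripper value outside its range is refused whole. The fingers move at their own pace and stop on an object; "force" is the grip in N (left out, the last holds). Time passes only in rows, so rows that repeat a pose let the fingers close, or fill a call up. It gives the time, the measured TCP pose, the force, the opening and the grip force at its end, in the units of the state.
- arm.get_state(): the state, without advancing time (a new reading comes with each control period).
- arm.grab_frame(name): name is "scene" or "top"; returns a dict with "frame" (384x512x3 uint8, red, green, blue), "z_map" (384x512 float32, m along the optical axis (not along the pixel's ray), 0 where there is no reading), "fx", "fy", "cx", "cy" (pixels), "view" (4x4, takes a point from world to camera coordinates). Camera axes: x right, y down, z forward; pixel columns grow to the right and rows downward; lengths in m; the calibration is good to about 2 mm. A picture is of the moment at which its call begins.
- arm.job_done(): hands the job in; it is judged then, once.
The state is a dict: "t": time; "q": joint angles; "qd": joint speeds; "joint_efforts": joint torques, N m; "eef_pos": TCP position; "ee_rot": TCP orientation; "force": force on the tool from outside, world axes, zero at the start; "moment": the same for the moment, N m; "width": finger opening in m; "gripper_force": force on a finger pad.
Only numpy, scipy, OpenCV 4.12 (cv2) and the standard library are available. Lean on these libraries where they do the work, as an engineer would, in place of code of your own. Each camera call takes 0.05 s, during which the arm holds its last target. There are 200 camera calls.

## Working session

There is one attempt and no reset: what is moved stays moved. The work goes in short steps, Python scripts to look and compute and a tool call to move; the robot and the scene stay as the last step left them, time stands still between calls to the robot, and variables do not carry over. Pictures are saved under pics/ and viewed, at most 10 in all, crops included, and the job is handed in when it is done.

Besides the shell and the picture viewer there is one more tool, called after "Call:" in YAML: its name, and indented under it one key for each argument. jog_arm: Moves the arm, as the interface text tells. Its arguments: {"type":"object","properties":{"targets":{"type":"array","items":{"type":"object","properties":{"dx":{"type":"number"},"dy":{"type":"number"},"dz":{"type":"number"},"rx":{"type":"number"},"ry":{"type":"number"},"rz":{"type":"number"},"gripper":{"type":"number"}}}},"force":{"type":"number"}},"required":["targets"]}

```bash
mkdir -p pics; cat > h.py <<'E'
import numpy as np, cv2, json
from station import arm
from scipy.spatial.transform import Rotation as R
def grab(n,save=None):
    f=arm.grab_frame(n); 
    if save: cv2.imwrite('pics/'+save,f['frame'][:,:,::-1])
    z=f['z_map']; v,u=np.mgrid[:384,:512]
    P=np.stack([(u-f['cx'])/f['fx']*z,(v-f['cy'])/f['fy']*z,z,np.ones_like(z)],-1)
    W=(P@np.linalg.inv(f['view']).T)[...,:3]; W[z==0]=np.nan
    return f,W
E
python3 - <<'E'
from h import *
for n in('top','scene'):
    f,W=grab(n,n+'0.png'); np.save(n+'0.npy',W)
s=arm.get_state();print({k:np.round(v,3) for k,v in s.items()})
a=[cv2.imread(f'pics/{n}0.png') for n in('top','scene')]
E
```

```text
{'t': np.float64(0.1), 'q': array([ 1.522,  0.359,  0.011, -0.   , -1.224, -0.288]), 'qd': array([ 0.   , -0.003,  0.002,  0.001, -0.   ,  0.001]), 'joint_efforts': array([-1.0000e-03, -5.8417e+01,  2.9375e+01,  7.0160e+00,  1.0000e-02,
       -0.0000e+00]), 'eef_pos': array([0.223, 0.637, 0.248]), 'ee_rot': array([ 3.14 , -0.   , -0.337]), 'force': array([0.256, 0.626, 0.772]), 'moment': array([-0.039,  0.005, -0.01 ]), 'gripper_force': np.float64(0.0), 'width': np.float64(0.088)}
```

View pics/top0.png

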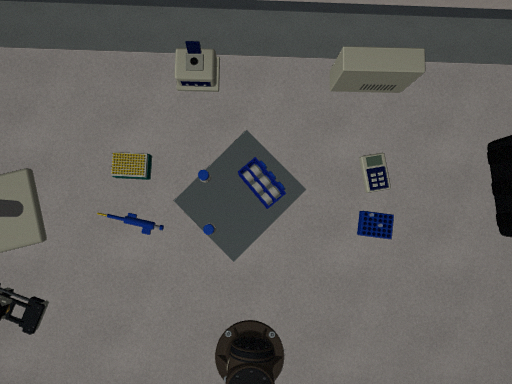

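View pics/scene0.png

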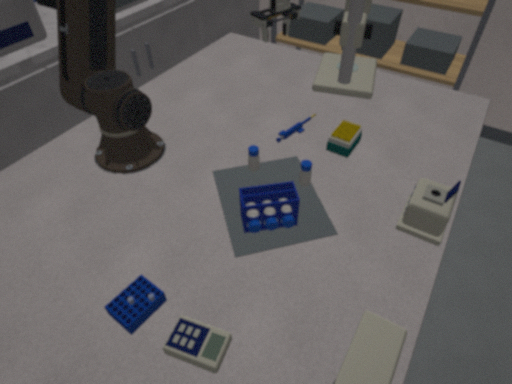

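The top view shows the rack at about (262,183) on the rotated mat, bottle caps at (204,175) and (209,230). The scene view shows the deck, with its caps, facing the robot's right.

```bash
python3 - <<'E'
from h import *
W=np.load('top0.npy'); S=np.load('scene0.npy')
f=cv2.imread('pics/top0.png')
print('mat corners',[np.round(W[v,u],3) for u,v in((247,133),(302,188),(234,258),(177,201))])
for u,v in((204,175),(209,230)): print('cap',np.round(W[v,u],3))
for nm,A in(('top',W),('scene',S)):
    P=A.reshape(-1,3); c=W[183,262]
    m=(np.abs(P[:,:2]-[c[0],c[1]])<.11).all(1)
    for lo,hi in((.02,.08),(.08,.098),(.098,.13)):
        Q=P[m&(P[:,2]>lo)&(P[:,2]<hi)]
        (x,y),(w,h),a=cv2.minAreaRect((Q[:,:2]*1000).astype(np.float32))
        print(nm,lo,len(Q),np.round((x,y,w,h,a),1), np.median(Q[:,2]))
        print(cv2.boxPoints(((x,y),(w,h),a)).round())
g=cv2.resize(f[145:220,220:300],None,fx=7,fy=7,interpolation=cv2.INTER_CUBIC)
s=cv2.resize(cv2.imread('pics/scene0.png')[130:250,210:340],None,fx=4,fy=4,interpolation=cv2.INTER_CUBIC)
o=np.zeros((530,1090,3),np.uint8);o[:525,:560]=g;o[:480,570:1090]=s
cv2.imwrite('pics/c1.png',cv2.resize(o,None,fx=.73,fy=.73))
E
```

```text
mat corners [array([0.765, 0.028, 0.002]), array([ 0.574, -0.171,  0.002]), array([0.324, 0.061, 0.005]), array([0.516, 0.266, 0.002])]
cap [0.6   0.165 0.093]
cap [0.421 0.142 0.092]
top 0.02 751 [586.2 -30.2 152.8  90.8  41.6] 0.04946253453873384
[[ 499.  -47.]
 [ 559. -115.]
 [ 673.  -13.]
 [ 613.   54.]]
top 0.08 38 [578.  -24.1 151.7  70.7  41.8] 0.08913361072779591
[[ 498.  -48.]
 [ 545. -101.]
 [ 658.    0.]
 [ 611.   53.]]
top 0.098 329 [580.9 -24.7 155.9  75.2  41.6] 0.1105470300731477
[[ 498.  -48.]
 [ 548. -105.]
 [ 664.   -1.]
 [ 614.   55.]]
scene 0.02 1391 [587.1 -31.8 156.1  92.9  41.7] 0.0494479548335407
[[ 498.  -49.]
 [ 560. -118.]
 [ 676.  -14.]
 [ 614.   55.]]
scene 0.08 328 [581.4 -26.7 154.6  76.3  41.2] 0.09127967521757757
[[ 498.  -49.]
 [ 548. -106.]
 [ 665.   -4.]
 [ 614.   53.]]
scene 0.098 769 [581.3 -24.9 156.9  79.6  41.8] 0.10774104358131642
[[ 496.  -47.]
 [ 549. -107.]
 [ 666.   -2.]
 [ 613.   57.]]
```

View pics/c1.png

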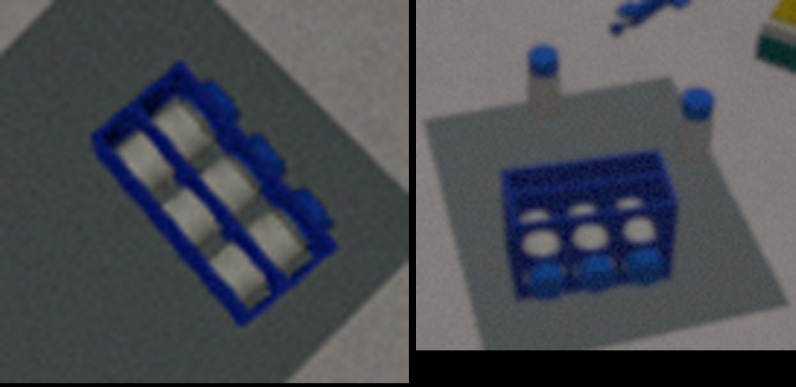

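The crop shows the rack with its long axis at about 42° and its deck with caps to the right and ahead. The fit is 75 x 156 mm, centred at (0.581, -0.025). I'll grip the deck edge about 58 mm off centre, so the gripper body clears bottle_b when tilted.

```bash
cat >> h.py <<'E'
a=np.deg2rad(41.6); L=np.array([np.cos(a),np.sin(a),0]); D=np.array([np.sin(a),-np.cos(a),0]); Z=np.array([0,0,1.])
PIV=np.array([.5811,-.0248,.003])-.0375*D
def tool(th):   # tool tilt th (rad): pointing down at 0, along D at pi/2
    z=np.sin(th)*D-np.cos(th)*Z; y=-(np.cos(th)*D+np.sin(th)*Z)  # y=-rack z
    return np.c_[np.cross(y,z),y,z]
def rackpt(x,z,lat,phi):  # mm, rack frame -> world at tip angle phi
    X=np.cos(phi)*Z-np.sin(phi)*D; Zr=np.sin(phi)*Z+np.cos(phi)*D
    return PIV+((x+54)*X+z*Zr+lat*L)/1000
def rel(p0,R0,p,Rt):
    d=R0.T@(p-p0)*1000; w=R.from_matrix(R0.T@Rt).as_rotvec()
    return np.round(d,1),np.round(w,3)
def cur():
    s=arm.get_state(); return s['eef_pos'],R.from_euler('xyz',s['ee_rot']).as_matrix(),s
E
python3 - <<'E'
from h import *
p,Ro,s=cur()
print(rel(p,Ro,rackpt(54,72.5,58,0)+[0,0,.09],tool(0)), rackpt(45,72.5,58,0))
# wrist check
for sgn in(1,-1):
  for th,q1,pp in((0,0,.35),(.9,.35,.4),(1.13,.6,.5)):
    T=tool(th)@np.diag([sgn,sgn,1])
    F=R.from_euler('ZY',[q1,pp]).as_matrix()
    M=F.T@T  # tool z=Rx(A)Ry(B) x-axis
    # M = Rx(A) Ry(B) [Ry(pi/2)] Rz(C)
    N=R.from_matrix(M).as_matrix()
    z=N[:,2]; B=np.arccos(z[0]); A=np.arctan2(z[1],-z[2])
    C=(R.from_euler('XYY',[A,B,np.pi/2]).inv()*R.from_matrix(N)).as_rotvec()
    print(sgn,th,'A %.2f B %.2f'%(A,B),C.round(2))
E
```

```text
(array([615.5, 472.2,  47.5]), array([ 1.000e-03, -2.000e-03,  2.079e+00])) [ 0.64770971 -0.01246521  0.102     ]Traceback (most recent call last):
  File "<stdin>", line 13, in <module>
  File "scipy/spatial/transform/_rotation.pyx", line 1423, in scipy.spatial.transform._rotation.Rotation.from_euler
ValueError: Expected consecutive axes to be different, got XYY
```

```bash
python3 - <<'E'
from h import *
def w(T,q1,pp):
    M=R.from_euler('ZY',[q1,pp]).as_matrix().T@T; z=M[:,2]; B=np.arccos(z[0]); A=np.arctan2(z[1],-z[2])
    C=(R.from_euler('XY',[A,B+np.pi/2]).inv()*R.from_matrix(M)).as_rotvec()
    return round(A,2),round(B,2),C.round(2)
print('start q6=-.288',w(cur()[1],1.522,.347))
for sgn in(1,-1):
  for th,q1,pp in((0,0,.35),(.9,.35,.4),(1.13,.6,.5)):
    print(sgn,th,w(tool(th)@np.diag([sgn,sgn,1]),q1,pp))
E
```

```text
start q6=-.288 (np.float64(0.0), np.float64(1.23), array([ 0.  ,  0.  , -1.28]))
1 0 (np.float64(0.0), np.float64(1.22), array([ 0.  , -0.  , -0.73]))
1 0.9 (np.float64(-1.01), np.float64(1.04), array([-0.  ,  0.  ,  0.11]))
1 1.13 (np.float64(-1.23), np.float64(1.26), array([-0.  , -0.  ,  0.42]))
-1 0 (np.float64(0.0), np.float64(1.22), array([-0.  , -0.  ,  2.42]))
-1 0.9 (np.float64(-1.01), np.float64(1.04), array([-0.  , -0.  , -3.03]))
-1 1.13 (np.float64(-1.23), np.float64(1.26), array([ 0.  , -0.  , -2.72]))
```

Call:
jog_arm:
  targets:
    - {"dx": 25, "dy": 19, "dz": 2, "rz": 0.09}
    - {"dx": 52, "dy": 40, "dz": 4, "rz": 0.18}
    - {"dx": 80, "dy": 60, "dz": 6, "rz": 0.27, "gripper": 0.8}
    - {"dx": 107, "dy": 82, "dz": 8, "rz": 0.37, "gripper": 0.8}
    - {"dx": 135, "dy": 103, "dz": 10, "rz": 0.46, "gripper": 0.8}
    - {"dx": 162, "dy": 125, "dz": 12, "rz": 0.55, "gripper": 0.8}
    - {"dx": 190, "dy": 146, "dz": 14, "rz": 0.64, "gripper": 0.8}
    - {"dx": 217, "dy": 167, "dz": 16, "rz": 0.73, "gripper": 0.8}

```text
invalid input at $.targets[0]: expected keys dx, dy, dz, rx, ry, rz, gripper
```

Call:
jog_arm:
  targets:
    - {"dx": 25, "dy": 19, "dz": 2, "rx": 0, "ry": 0, "rz": 0.09, "gripper": 0.4}
    - {"dx": 52, "dy": 40, "dz": 4, "rx": 0, "ry": 0, "rz": 0.18, "gripper": 0.8}
    - {"dx": 80, "dy": 60, "dz": 6, "rx": 0, "ry": 0, "rz": 0.27, "gripper": 0.8}
    - {"dx": 107, "dy": 82, "dz": 8, "rx": 0, "ry": 0, "rz": 0.37, "gripper": 0.8}
    - {"dx": 135, "dy": 103, "dz": 10, "rx": 0, "ry": 0, "rz": 0.46, "gripper": 0.8}
    - {"dx": 162, "dy": 125, "dz": 12, "rx": 0, "ry": 0, "rz": 0.55, "gripper": 0.8}
    - {"dx": 190, "dy": 146, "dz": 14, "rx": 0, "ry": 0, "rz": 0.64, "gripper": 0.8}
    - {"dx": 217, "dy": 167, "dz": 16, "rx": 0, "ry": 0, "rz": 0.73, "gripper": 0.8}

```text
t: 0.77
eef_pos: [0.3732, 0.406, 0.2323]
ee_rot: [3.141, -0.0, -1.071]
force: [0.5, 0.1, 0.3]
width: 0.0401
gripper_force: 0.0
```

```bash
python3 - <<'E'
from h import *
p,Ro,s=cur()
print(p,s['t'],s['width'],rel(p,Ro,rackpt(54,72.5,58,0)+[0,0,.09],tool(0)))
E
```

```text
[0.37320252 0.40596554 0.23228667] 0.7667 0.04006134582683931 (array([498.8, -40.5,  31.3]), array([ 0.   , -0.   ,  1.344]))
```

Call:
jog_arm:
  targets:
    - {"dx": 35, "dy": -3, "dz": 2, "rx": 0, "ry": 0, "rz": 0.09, "gripper": 0.8}
    - {"dx": 70, "dy": -6, "dz": 4, "rx": 0, "ry": 0, "rz": 0.19, "gripper": 0.8}
    - {"dx": 105, "dy": -9, "dz": 6, "rx": 0, "ry": 0, "rz": 0.28, "gripper": 0.8}
    - {"dx": 140, "dy": -12, "dz": 8, "rx": 0, "ry": 0, "rz": 0.38, "gripper": 0.8}
    - {"dx": 175, "dy": -15, "dz": 11, "rx": 0, "ry": 0, "rz": 0.47, "gripper": 0.8}
    - {"dx": 210, "dy": -18, "dz": 13, "rx": 0, "ry": 0, "rz": 0.57, "gripper": 0.8}
    - {"dx": 245, "dy": -21, "dz": 15, "rx": 0, "ry": 0, "rz": 0.66, "gripper": 0.8}
    - {"dx": 280, "dy": -23, "dz": 17, "rx": 0, "ry": 0, "rz": 0.75, "gripper": 0.8}

```text
t: 1.43
eef_pos: [0.5286, 0.172, 0.2153]
ee_rot: [3.141, -0.0, -1.821]
force: [0.7, 0.5, -0.2]
width: 0.0178
gripper_force: 0.0
```

```bash
python3 - <<'E'
from h import *
p,Ro,s=cur()
print(p,s['t'],s['width'],rel(p,Ro,rackpt(54,72.5,58,0)+[0,0,.09],tool(0)))
E
```

```text
[0.52863842 0.17200351 0.21530087] 1.4333 0.017781390683433113 (array([ 149.2, -161.1,   14.3]), array([ 0.   , -0.   ,  0.594]))
```

Call:
jog_arm:
  targets:
    - {"dx": 22, "dy": -24, "dz": 2, "rx": 0, "ry": 0, "rz": 0.09, "gripper": 0.8}
    - {"dx": 44, "dy": -47, "dz": 4, "rx": 0, "ry": 0, "rz": 0.18, "gripper": 0.8}
    - {"dx": 66, "dy": -71, "dz": 6, "rx": 0, "ry": 0, "rz": 0.27, "gripper": 0.8}
    - {"dx": 88, "dy": -95, "dz": 8, "rx": 0, "ry": 0, "rz": 0.36, "gripper": 0.8}
    - {"dx": 110, "dy": -118, "dz": 10, "rx": 0, "ry": 0, "rz": 0.45, "gripper": 0.8}
    - {"dx": 130, "dy": -140, "dz": 12, "rx": 0, "ry": 0, "rz": 0.53, "gripper": 0.8}
    - {"dx": 149, "dy": -161, "dz": 14, "rx": 0, "ry": 0, "rz": 0.594, "gripper": 0.8}
    - {"dx": 149, "dy": -161, "dz": 14, "rx": 0, "ry": 0, "rz": 0.594, "gripper": 0.8}

```text
t: 2.1
eef_pos: [0.6493, -0.0139, 0.2]
ee_rot: [3.141, -0.002, -2.418]
force: [-0.7, 1.3, 0.1]
width: 0.0177
gripper_force: 0.0
```

```bash
python3 - <<'E'
from h import *
p,Ro,s=cur()
print(s['t'],s['width'],s['q'].round(2),rel(p,Ro,rackpt(48,72.5,58,0),tool(0)))
f,W=grab('scene','s1.png'); cv2.imwrite('pics/s1c.png',cv2.resize(f['frame'][90:250,180:380,::-1],None,fx=3.7,fy=3.7,interpolation=2))
E
```

```text
2.1 0.017749395027295764 [ 0.28  0.35 -0.11  0.   -1.11 -1.13] (array([ 0. ,  2.1, 95. ]), array([ 0.   , -0.002, -0.002]))
```

View pics/s1c.png

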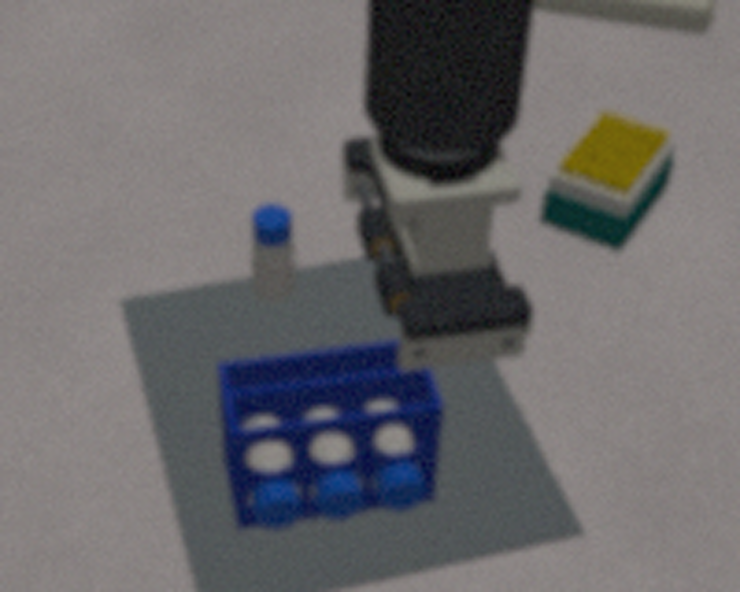

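The gripper is above the far-left end of the deck edge (finger at about (460,350)). I'm descending so the fingers straddle the deck.

Call:
jog_arm:
  targets:
    - {"dx": 0, "dy": 1, "dz": 12, "rx": 0, "ry": 0, "rz": 0, "gripper": 0.8}
    - {"dx": 0, "dy": 2, "dz": 26, "rx": 0, "ry": 0, "rz": 0, "gripper": 0.8}
    - {"dx": 0, "dy": 2, "dz": 40, "rx": 0, "ry": 0, "rz": 0, "gripper": 0.8}
    - {"dx": 0, "dy": 2, "dz": 52, "rx": 0, "ry": 0, "rz": 0, "gripper": 0.8}
    - {"dx": 0, "dy": 2, "dz": 60, "rx": 0, "ry": 0, "rz": 0, "gripper": 0.8}
    - {"dx": 0, "dy": 2, "dz": 66, "rx": 0, "ry": 0, "rz": 0, "gripper": 0.8}
    - {"dx": 0, "dy": 2, "dz": 69, "rx": 0, "ry": 0, "rz": 0, "gripper": 0.8}
    - {"dx": 0, "dy": 2, "dz": 69, "rx": 0, "ry": 0, "rz": 0, "gripper": 0.8}

```text
t: 2.82
eef_pos: [0.6464, -0.0085, 0.1321]
ee_rot: [3.141, -0.001, -2.411]
force: [-0.3, 0.4, -0.0]
width: 0.0173
gripper_force: 0.0
```

```bash
python3 - <<'E'
from h import *
p,Ro,s=cur()
print(rel(p,Ro,rackpt(48,72.5,58,0),tool(0)))
f,W=grab('scene','s2.png'); g,W=grab('top','t2.png')
o=np.hstack([cv2.resize(f['frame'][140:240,230:330,::-1],(400,400),interpolation=2),cv2.resize(g['frame'][140:220,220:300,::-1],(400,400),interpolation=2)])
cv2.imwrite('pics/c2.png',o)
E
```

```text
(array([ 1.7, -3.8, 27.1]), array([ 0.   , -0.001,  0.005]))
```

View pics/c2.png

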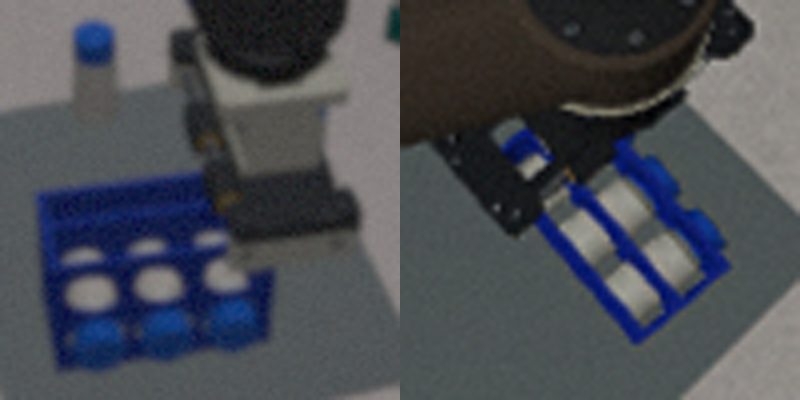

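The fingers are just above the rack's top edge, straddling the deck near the end panel, and about 4 mm too far to the base side. I'll correct that and go down.

Call:
jog_arm:
  targets:
    - {"dx": 1, "dy": -2, "dz": 0, "rx": 0, "ry": 0, "rz": 0, "gripper": 0.8}
    - {"dx": 1, "dy": -4, "dz": 2, "rx": 0, "ry": 0, "rz": 0, "gripper": 0.8}
    - {"dx": 1, "dy": -4, "dz": 8, "rx": 0, "ry": 0, "rz": 0, "gripper": 0.8}
    - {"dx": 1, "dy": -4, "dz": 14, "rx": 0, "ry": 0, "rz": 0, "gripper": 0.8}
    - {"dx": 1, "dy": -4, "dz": 20, "rx": 0, "ry": 0, "rz": 0, "gripper": 0.8}
    - {"dx": 1, "dy": -4, "dz": 25, "rx": 0, "ry": 0, "rz": 0, "gripper": 0.8}
    - {"dx": 1, "dy": -4, "dz": 27, "rx": 0, "ry": 0, "rz": 0, "gripper": 0.8}
    - {"dx": 1, "dy": -4, "dz": 27, "rx": 0, "ry": 0, "rz": 0, "gripper": 0.8}

```text
t: 3.58
eef_pos: [0.648, -0.0123, 0.1045]
ee_rot: [3.141, -0.001, -2.411]
force: [-1.0, 0.3, -0.5]
width: 0.0178
gripper_force: 0.0
```

```bash
python3 - <<'E'
from h import *
p,Ro,s=cur()
print(p,s['force'],rel(p,Ro,rackpt(48,72.5,58,0),tool(0)))
E
```

```text
[ 0.64804217 -0.01233663  0.10452512] [-1.04183094  0.27656396 -0.45840924] (array([ 0.3,  0.1, -0.5]), array([ 0.001, -0.001,  0.005]))
```

Centred. Closing with 25 N.

Call:
jog_arm:
  force: 30
  targets:
    - {"dx": 0, "dy": 0, "dz": 0, "rx": 0, "ry": 0, "rz": 0, "gripper": 0.9}
    - {"dx": 0, "dy": 0, "dz": 0, "rx": 0, "ry": 0, "rz": 0, "gripper": 1}
    - {"dx": 0, "dy": 0, "dz": 0, "rx": 0, "ry": 0, "rz": 0, "gripper": 1}
    - {"dx": 0, "dy": 0, "dz": 0, "rx": 0, "ry": 0, "rz": 0, "gripper": 1}
    - {"dx": 0, "dy": 0, "dz": 0, "rx": 0, "ry": 0, "rz": 0, "gripper": 1}
    - {"dx": 0, "dy": 0, "dz": 0, "rx": 0, "ry": 0, "rz": 0, "gripper": 1}
    - {"dx": 0, "dy": 0, "dz": 0, "rx": 0, "ry": 0, "rz": 0, "gripper": 1}
    - {"dx": 0, "dy": 0, "dz": 0, "rx": 0, "ry": 0, "rz": 0, "gripper": 1}

```text
t: 4.25
eef_pos: [0.6487, -0.0122, 0.1059]
ee_rot: [-3.141, 0.0, -2.411]
force: [0.3, -0.3, 2.3]
width: 0.0044
gripper_force: 30.0
```

```bash
python3 - <<'E'
from h import *
p,Ro,s=cur()
print(s['force'],rel(p,Ro,rackpt(48,72.5,58,0),tool(0)))
p0=rackpt(48,72.5,58,0)
for ph in range(3,49,3):
    f=np.deg2rad(ph); print(ph,*rel(p0,tool(0),rackpt(48,72.5,58,f),tool(f)))
E
```

```text
[ 0.34397863 -0.2609173   2.33835849] (array([0.9, 0.5, 0.9]), array([-0.   ,  0.   ,  0.005]))
3 [ 0.   5.4 -3.7] [ 0.052 -0.     0.   ]
6 [-0.  11.1 -7. ] [ 0.105 -0.    -0.   ]
9 [ -0.   16.8 -10.1] [ 0.157 -0.     0.   ]
12 [  0.   22.8 -12.8] [ 0.209  0.    -0.   ]
15 [  0.   28.9 -15.3] [0.262 0.    0.   ]
18 [  0.   35.1 -17.4] [0.314 0.    0.   ]
21 [  0.   41.4 -19.2] [ 0.367  0.    -0.   ]
24 [ -0.   47.8 -20.7] [ 0.419  0.    -0.   ]
27 [  0.   54.2 -21.8] [ 0.471  0.    -0.   ]
30 [  0.   60.7 -22.6] [ 0.524  0.    -0.   ]
33 [  0.   67.2 -23. ] [ 0.576  0.    -0.   ]
36 [ -0.   73.8 -23.1] [0.628 0.    0.   ]
39 [ -0.   80.3 -22.9] [ 0.681 -0.    -0.   ]
42 [  0.   86.9 -22.3] [ 0.733 -0.     0.   ]
45 [  0.   93.4 -21.4] [ 0.785 -0.     0.   ]
48 [  0.   99.8 -20.1] [ 0.838  0.    -0.   ]
```

Call:
jog_arm:
  targets:
    - {"dx": 0, "dy": 3, "dz": -3, "rx": 0.03, "ry": 0, "rz": 0, "gripper": 1}
    - {"dx": 0, "dy": 5.5, "dz": -5, "rx": 0.052, "ry": 0, "rz": 0, "gripper": 1}
    - {"dx": 0, "dy": 11, "dz": -8, "rx": 0.105, "ry": 0, "rz": 0, "gripper": 1}
    - {"dx": 0, "dy": 17, "dz": -11, "rx": 0.157, "ry": 0, "rz": 0, "gripper": 1}
    - {"dx": 0, "dy": 23, "dz": -14, "rx": 0.209, "ry": 0, "rz": 0, "gripper": 1}
    - {"dx": 0, "dy": 29, "dz": -16, "rx": 0.262, "ry": 0, "rz": 0, "gripper": 1}
    - {"dx": 0, "dy": 35, "dz": -18, "rx": 0.314, "ry": 0, "rz": 0, "gripper": 1}
    - {"dx": 0, "dy": 35, "dz": -18, "rx": 0.314, "ry": 0, "rz": 0, "gripper": 1}

```text
t: 4.92
eef_pos: [0.6233, 0.0146, 0.1231]
ee_rot: [-2.825, -0.002, -2.408]
force: [-0.1, -0.7, -1.2]
width: 0.0046
gripper_force: 30.0
```

```bash
python3 - <<'E'
from h import *
p,Ro,s=cur(); g=np.deg2rad(18)
print(s['force'],s['q'].round(2),rel(p,Ro,rackpt(48,72.5,58,g),tool(g)))
f,W=grab('scene','s3.png'); 
cv2.imwrite('pics/c3.png',cv2.resize(f['frame'][110:250,200:360,::-1],None,fx=4,fy=4,interpolation=2))
for ph in range(20,52,4):
    f=np.deg2rad(ph); print(ph,*rel(rackpt(48,72.5,58,g),tool(g),rackpt(48,72.5,58,f),tool(f)))
E
```

```text
[-0.09281883 -0.71719808 -1.17288905] [ 0.48  0.3  -0.63  0.54 -0.63 -1.75] (array([-0.3, -1.1,  1.1]), array([-0.002,  0.001,  0.008]))
20 [-0.   3.6 -2.5] [0.035 0.    0.   ]
24 [-0.  11.1 -7. ] [ 0.105  0.    -0.   ]
28 [  0.   18.8 -11. ] [ 0.175  0.    -0.   ]
32 [ -0.   26.8 -14.5] [ 0.244 -0.     0.   ]
36 [ -0.   35.1 -17.4] [0.314 0.    0.   ]
40 [ -0.   43.5 -19.7] [ 0.384 -0.    -0.   ]
44 [ -0.   52.1 -21.5] [ 0.454 -0.    -0.   ]
48 [ -0.   60.7 -22.6] [ 0.524 -0.    -0.   ]
```

View pics/c3.png

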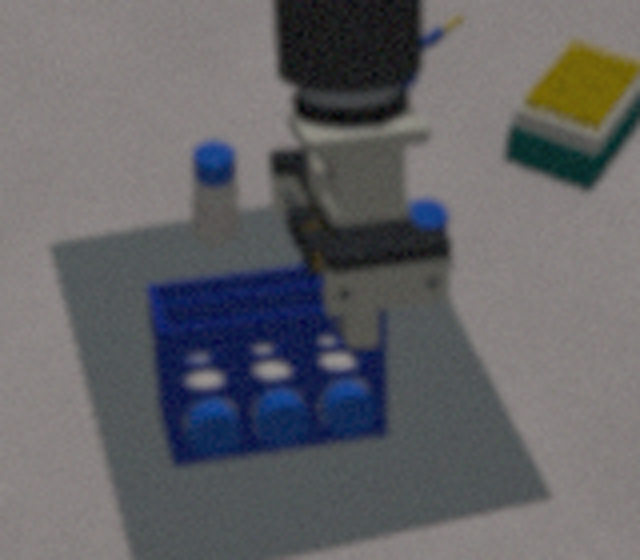

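The rack has tipped about 18° and is held firmly, with the pivot edge in place and both loose bottles clear. Continuing.

Call:
jog_arm:
  targets:
    - {"dx": 0, "dy": 3.6, "dz": -2.5, "rx": 0.035, "ry": 0, "rz": 0, "gripper": 1}
    - {"dx": 0, "dy": 7.5, "dz": -5, "rx": 0.07, "ry": 0, "rz": 0, "gripper": 1}
    - {"dx": 0, "dy": 11, "dz": -7, "rx": 0.105, "ry": 0, "rz": 0, "gripper": 1}
    - {"dx": 0, "dy": 15, "dz": -9, "rx": 0.14, "ry": 0, "rz": 0, "gripper": 1}
    - {"dx": 0, "dy": 19, "dz": -11, "rx": 0.175, "ry": 0, "rz": 0, "gripper": 1}
    - {"dx": 0, "dy": 23, "dz": -13, "rx": 0.21, "ry": 0, "rz": 0, "gripper": 1}
    - {"dx": 0, "dy": 27, "dz": -14.5, "rx": 0.244, "ry": 0, "rz": 0, "gripper": 1}
    - {"dx": 0, "dy": 27, "dz": -14.5, "rx": 0.244, "ry": 0, "rz": 0, "gripper": 1}

```text
t: 5.63
eef_pos: [0.6049, 0.036, 0.1287]
ee_rot: [-2.582, -0.002, -2.41]
force: [0.3, -0.0, -1.9]
width: 0.0045
gripper_force: 30.0
```

```bash
python3 - <<'E'
from h import *
from scipy.optimize import least_squares
p,Ro,s=cur(); g=np.deg2rad(32)
print(s['force'],s['q'].round(3),p.round(4),s['ee_rot'].round(3),rel(p,Ro,rackpt(48,72.5,58,g),tool(g)))
dat=[([1.522,.359,.0115],[.223,.637,.2485],[3.14,0,-.337]),([.28,.35,-.11],[.6480,-.0123,.200],[3.141,-.002,-2.413]),([.48,.30,-.63],[.6233,.0146,.1231],[-2.825,-.002,-2.408]),(s['q'][:3],p,s['ee_rot'])]
def fk(k,q):
    L6,r0,z0,l2,l3,e=k[:6]; pp=q[1]-q[2]
    r=r0+l2*np.sin(q[1])+l3*np.cos(pp)+e*np.sin(pp); z=z0+l2*np.cos(q[1])-l3*np.sin(pp)+e*np.cos(pp)
    return np.array([r*np.cos(q[0]+k[6]),r*np.sin(q[0]+k[6]),z])
prior=np.array([.2,.0,.36,.37,.38,.05,-.288])
fun=lambda k:np.r_[np.concatenate([fk(k,q)-(np.array(t)-k[0]*R.from_euler('xyz',o).as_matrix()[:,2]) for q,t,o in dat])*100,(k-prior)*.3]
k=least_squares(fun,prior).x; print(k.round(3),np.abs(fun(k)).max())
for th,ph in((32,32),(45,45),(50,50),(55,70),(60,90),(50,90),(65,90)):
    th,ph=np.deg2rad([th,ph]); w=rackpt(48,70 if ph<.9 else 62,58,ph)-k[0]*tool(th)[:,2]
    q=least_squares(lambda q:fk(k,q)-w,[.5,.3,-.6]).x; print(th,ph,w.round(3),q.round(2))
E
```

```text
[ 0.25576088 -0.00576406 -1.88671341] [ 0.518  0.259 -0.883  1.119 -0.615 -2.356] [0.6049 0.036  0.1287] [-2.582e+00 -2.000e-03 -2.410e+00] (array([0.1, 0.7, 0.4]), array([-0.001,  0.001,  0.005]))
[ 0.247  0.651  1.287 -0.672  0.299 -0.074 -0.301] 2.951308220588805
0.5585053606381855 0.5585053606381855 [0.516 0.136 0.336] [ 0.56  0.27 -0.87]
0.7853981633974483 0.7853981633974483 [0.469 0.189 0.299] [ 0.69  0.15 -1.33]
0.8726646259971648 0.8726646259971648 [0.452 0.208 0.281] [ 0.73  0.15 -1.33]
0.9599310885968813 1.2217304763960306 [0.416 0.249 0.238] [ 0.84  0.16 -1.33]
1.0471975511965976 1.5707963267948966 [0.39  0.278 0.188] [ 0.92  0.16 -1.33]
0.8726646259971648 1.5707963267948966 [0.406 0.26  0.224] [ 0.87  0.16 -1.33]
1.1344640137963142 1.5707963267948966 [0.383 0.285 0.169] [ 0.94  0.15 -1.33]
```

```bash
cat > fit.py <<'E'
from h import *
from scipy.optimize import least_squares
dat=[([1.522,.359,.0115,0,-1.224,-.288],[.223,.637,.2485],[3.14,0,-.337]),([.28,.35,-.11,0,-1.11,-1.13],[.6480,-.0123,.200],[3.141,-.002,-2.413]),([.48,.30,-.63,.54,-.63,-1.75],[.6233,.0146,.1231],[-2.825,-.002,-2.408]),([.518,.259,-.883,1.119,-.615,-2.356],[.6049,.036,.1287],[-2.582,-.002,-2.41])]
M0=R.from_euler('Y',np.pi/2).as_matrix()
def fk(k,q):
    L6,r0,z0,l2,l3,e,y0,w=k; pp=q[1]-q[2]
    A=R.from_euler('ZY',[q[0],pp]).as_matrix()
    B=A@R.from_euler('X',k4*q[3]).as_matrix()@R.from_euler('Y',-q[4]).as_matrix()
    T=B@M0@R.from_euler('Z',-q[5]-np.pi/2).as_matrix()
    p=R.from_euler('Z',q[0]).apply([r0+l2*np.sin(q[1]),y0,z0+l2*np.cos(q[1])])+A@[l3,0,e]+B@[L6,0,w]
    return p,T
prior=np.array([.25,.0,.3,.4,.4,.0,-.19,0])
for k4 in(1,-1): print(k4,[R.from_matrix(fk(prior,q)[1].T@R.from_euler('xyz',o).as_matrix()).magnitude().round(3) for q,t,o in dat])
k4=-1
fun=lambda k:np.r_[np.concatenate([fk(k,q)[0]-t for q,t,o in dat])*100,(k-prior)*.3]
k=least_squares(fun,prior).x
E
python3 - <<'E'
from fit import *
print(k.round(3),np.abs(fun(k)[:12]).max())
E
```

```text
Traceback (most recent call last):
  File "fit.py", line 13, in <module>
    for k4 in(1,-1): print(k4,[R.from_matrix(fk(prior,q)[1].T@R.from_euler('xyz',o).as_matrix()).magnitude().round(3) for q,t,o in dat])
                               ^^^^^^^^^^^^^^^^^^^^^^^^^^^^^^^^^^^^^^^^^^^^^^^^^^^^^^^^^^^^^^^^^^^^^^^^^^^^^^^^^^^
AttributeError: 'float' object has no attribute 'round'
```

```bash
sed -i 's/\.magnitude()\.round(3)/.magnitude()/' fit.py
cat > ik.py <<'E'
from fit import *
print(k.round(3),np.abs(fun(k)[:12]).max())
def ik(p,T,q):
    g=lambda q:np.r_[fk(k,q)[0]-p,R.from_matrix(T.T@fk(k,q)[1]).as_rotvec()*.3]
    r=least_squares(g,q,bounds=([-3.07,-1.43,-1.02,-3.03,-3.05,-3.03],[3.07,2.12,1.25,1.67,0,3.03]),x_scale=.3); return r.x,np.abs(r.fun).max()
E
python3 - <<'E'
from ik import *
q=np.array(dat[3][0])
for th,ph in((32,32),(36,36),(40,40),(44,44),(48,48),(50,55),(52,65),(54,75),(56,85),(56,90)):
    t,f=np.deg2rad([th,ph]); q,r=ik(rackpt(48,72.5 if ph<50 else 64,58,f),tool(t),q); print(th,ph,q.round(2),round(r,4))
E
```

```text
1 [0.00096132666590887, 0.008309054350114775, 1.0749282997160015, 2.238944568821013]
-1 [0.00096132666590887, 0.008309054350114775, 0.005412407030207107, 0.000979751657943964]
[ 0.137  0.825  1.683 -1.155  0.309 -0.127 -0.196 -0.024] 2.236857113543469
32 32 [ 0.55  0.27 -0.86  1.08 -0.63 -2.35] 0.0
36 36 [ 0.58  0.24 -1.02  1.29 -0.65 -2.62] 0.0011
40 40 [ 0.61  0.25 -1.02  1.31 -0.71 -2.66] 0.009
44 44 [ 0.64  0.25 -1.02  1.33 -0.77 -2.69] 0.0174
48 48 [ 0.66  0.25 -1.02  1.34 -0.83 -2.72] 0.0263
50 55 [ 0.7   0.26 -1.02  1.31 -0.85 -2.73] 0.0404
52 65 [ 0.74  0.26 -1.02  1.28 -0.88 -2.74] 0.0531
54 75 [ 0.77  0.26 -1.02  1.25 -0.91 -2.75] 0.068
56 85 [ 0.8   0.26 -1.02  1.22 -0.93 -2.75] 0.0849
56 90 [ 0.81  0.26 -1.02  1.21 -0.92 -2.75] 0.0922
```

```bash
cat > fit.py <<'E'
from h import *
from scipy.optimize import least_squares
import json,os
dat=[([1.522,.359,.0115,0,-1.224,-.288],[.223,.637,.2485],[3.14,0,-.337]),([.28,.35,-.11,0,-1.11,-1.13],[.6480,-.0123,.200],[3.141,-.002,-2.413]),([.48,.30,-.63,.54,-.63,-1.75],[.6233,.0146,.1231],[-2.825,-.002,-2.408]),([.518,.259,-.883,1.119,-.615,-2.356],[.6049,.036,.1287],[-2.582,-.002,-2.41])]
if os.path.exists('dat.json'): dat+=json.load(open('dat.json'))
M0=R.from_euler('Y',np.pi/2).as_matrix()
def fk(k,q):
    r0,y0,z0,ux,uz,l3,ya,e,L6,yb,w=k; pp=q[1]-q[2]
    A=R.from_euler('ZY',[q[0],pp]).as_matrix(); U=R.from_euler('ZY',q[:2]).as_matrix()
    B=A@R.from_euler('X',-q[3]).as_matrix()@R.from_euler('Y',-q[4]).as_matrix()
    T=B@M0@R.from_euler('Z',-q[5]-np.pi/2).as_matrix()
    return R.from_euler('Z',q[0]).apply([r0,y0,z0])+U@[ux,0,uz]+A@[l3,ya,e]+B@[L6,yb,w],T
prior=np.array([.0,-.1,.3,0,.4,.4,-.1,0,.25,0,0])
fun=lambda k:np.r_[np.concatenate([fk(k,q)[0]-t for q,t,o in dat])*100,(k-prior)*.5]
k=least_squares(fun,prior).x
E
python3 - <<'E'
from fit import *
print(k.round(3),fun(k)[:len(dat)*3].reshape(-1,3).round(2))
from ik import *
q=np.array(dat[3][0])
for th,ph in((32,32),(36,36),(40,40),(44,44),(48,48),(50,55),(52,65),(54,75),(56,85),(56,90)):
    t,f=np.deg2rad([th,ph]); q,r=ik(rackpt(48,72.5 if ph<50 else 64,58,f),tool(t),q); print(th,ph,q.round(2),round(r,4))
E
```

```text
[ 0.058  0.008  0.394 -0.032  0.452  0.484  0.008 -0.024  0.392 -0.208
  0.013] [[-0.04 -0.02 -0.03]
 [ 0.04 -0.03  0.04]
 [ 0.01 -0.02 -0.02]
 [-0.01  0.01  0.01]]
[ 0.058  0.008  0.394 -0.032  0.452  0.484  0.008 -0.024  0.392 -0.208
  0.013] 0.04257853484422591
32 32 [ 0.52  0.26 -0.88  1.12 -0.61 -2.36] 0.0
36 36 [ 0.53  0.27 -0.92  1.25 -0.65 -2.5 ] 0.0
40 40 [ 0.55  0.29 -0.95  1.35 -0.7  -2.63] 0.0
44 44 [ 0.58  0.32 -0.97  1.43 -0.77 -2.74] 0.0
48 48 [ 0.61  0.36 -0.98  1.48 -0.84 -2.84] 0.0
50 55 [ 0.67  0.41 -0.98  1.48 -0.88 -2.91] 0.0
52 65 [ 0.74  0.46 -0.98  1.46 -0.92 -2.98] 0.0
54 75 [ 0.81  0.52 -0.96  1.42 -0.95 -3.03] 0.0015
56 85 [ 0.88  0.59 -0.92  1.35 -0.97 -3.03] 0.0079
56 90 [ 0.89  0.61 -0.91  1.33 -0.97 -3.03] 0.01
```

```bash
python3 - <<'E'
from ik import *
lo=np.array([-3.07,-1.43,-1.02,-3.03,-3.05,-3.03]);hi=np.array([3.07,2.12,1.25,1.67,0,3.03])
def margin(q): return np.minimum(q-lo,hi-q).min()
def W(q):
    p,T=fk(k,q); B=T@R.from_euler('Z',-q[5]-np.pi/2).as_matrix().T@M0.T
    return (p-B@[.392,-.208,.013]).round(3), (p-B@[.392,0,0]).round(3)
q0=np.array([.61,.36,-.98,1.48,-.84,-2.84])
for lat in(58,):
 for th in(48,54,60,66):
  for tw in(-15,0,15):
    T=tool(np.deg2rad(th))@R.from_euler('z',np.deg2rad(tw)).as_matrix()
    q,r=ik(rackpt(48,62,lat,np.pi/2),T,q0); print(lat,th,tw,q.round(2),round(r,4),'m %.2f'%margin(q),*W(q))
print('flipped')
q=None
for th,ph in((0,0),(0,0),(20,20),(32,32),(48,48),(52,65),(56,80),(60,90)):
    t,f=np.deg2rad([th,ph]); T=tool(t)@np.diag([-1,-1,1])
    if q is None: q=np.array([.3,.33,-.5,0,-.8,2.])
    q,r=ik(rackpt(48,72.5 if ph<50 else 62,58,f),T,q); print(th,ph,q.round(2),round(r,4),*W(q))
E
```

```text
[ 0.058  0.008  0.394 -0.032  0.452  0.484  0.008 -0.024  0.392 -0.208
  0.013] 0.04257853484422591
58 48 -15 [ 0.79  0.51 -0.97  1.43 -0.85 -2.76] 0.0 m 0.05 [0.178 0.203 0.319] [0.338 0.336 0.327]
58 48 0 [ 0.79  0.51 -0.97  1.43 -0.85 -3.02] 0.0 m 0.01 [0.178 0.203 0.319] [0.338 0.336 0.327]
58 48 15 [ 0.86  0.49 -0.88  1.16 -0.85 -3.03] 0.0244 m 0.00 [0.192 0.249 0.327] [0.374 0.346 0.355]
58 54 -15 [ 0.84  0.59 -0.95  1.44 -0.95 -2.85] 0.0 m 0.07 [0.168 0.214 0.301] [0.321 0.355 0.295]
58 54 0 [ 0.87  0.59 -0.93  1.35 -0.94 -3.03] 0.0078 m 0.00 [0.172 0.229 0.303] [0.333 0.361 0.305]
58 54 15 [ 0.92  0.56 -0.83  1.12 -0.94 -3.03] 0.0349 m 0.00 [0.189 0.274 0.313] [0.371 0.373 0.336]
58 60 -15 [ 0.9   0.69 -0.93  1.42 -1.04 -2.93] 0.0 m 0.09 [0.159 0.226 0.281] [0.306 0.372 0.261]
58 60 0 [ 0.94  0.67 -0.87  1.28 -1.03 -3.03] 0.0156 m 0.00 [0.167 0.255 0.284] [0.329 0.385 0.28 ]
58 60 15 [ 0.96  0.63 -0.78  1.08 -1.02 -3.03] 0.0444 m 0.00 [0.187 0.298 0.295] [0.369 0.398 0.313]
58 66 -15 [ 0.95  0.78 -0.89  1.39 -1.13 -2.99] 0.0 m 0.04 [0.15  0.239 0.257] [0.294 0.386 0.224]
58 6
[... 210 characters left out ...]
 0.28  0.47 -0.18  0.   -0.92  2.02] 0.0 [0.578 0.184 0.497] [ 0.648 -0.012  0.497]
0 0 [ 0.28  0.47 -0.18  0.   -0.92  2.02] 0.0 [0.578 0.184 0.497] [ 0.648 -0.012  0.497]
20 20 [ 0.49  0.29 -0.67  0.61 -0.62  1.3 ] 0.0 [0.359 0.21  0.425] [0.533 0.117 0.492]
32 32 [ 0.52  0.26 -0.88  1.12 -0.61  0.78] 0.0 [0.272 0.174 0.388] [0.467 0.192 0.46 ]
48 48 [ 0.61  0.36 -0.98  1.48 -0.84  0.31] 0.0 [0.214 0.171 0.35 ] [0.388 0.28  0.387]
52 65 [ 0.74  0.47 -0.98  1.46 -0.92  0.16] 0.0 [0.187 0.194 0.328] [0.351 0.322 0.344]
56 80 [ 0.83  0.58 -0.96  1.44 -0.98  0.04] 0.0 [0.17  0.212 0.305] [0.324 0.352 0.301]
60 90 [ 0.9   0.69 -0.93  1.42 -1.04 -0.05] 0.0 [0.159 0.226 0.281] [0.306 0.372 0.261]
```

Call:
jog_arm:
  targets:
    - {"dx": 0, "dy": 5, "dz": -3.5, "rx": 0.05, "ry": 0, "rz": 0, "gripper": 1}
    - {"dx": 0, "dy": 9, "dz": -6, "rx": 0.087, "ry": 0, "rz": 0, "gripper": 1}
    - {"dx": 0, "dy": 14, "dz": -8.5, "rx": 0.13, "ry": 0, "rz": 0, "gripper": 1}
    - {"dx": 0, "dy": 19, "dz": -11, "rx": 0.175, "ry": 0, "rz": 0, "gripper": 1}
    - {"dx": 0, "dy": 24, "dz": -13.3, "rx": 0.22, "ry": 0, "rz": 0, "gripper": 1}
    - {"dx": 0, "dy": 29, "dz": -15.3, "rx": 0.262, "ry": 0, "rz": 0, "gripper": 1}
    - {"dx": 0, "dy": 33, "dz": -16.7, "rx": 0.297, "ry": 0, "rz": 0, "gripper": 1}
    - {"dx": 0, "dy": 33, "dz": -16.7, "rx": 0.297, "ry": 0, "rz": 0, "gripper": 1}

```text
t: 6.3
eef_pos: [0.5831, 0.0653, 0.1258]
ee_rot: [-2.287, -0.005, -2.414]
force: [-0.4, -0.2, -3.7]
width: 0.0049
gripper_force: 30.0
```

```bash
cat > plan.py <<'E'
from ik import *
def tgt(ph,th,tw=0,i=16):
    f,t=np.deg2rad([ph,th]); T=tool(t); al=f-t; w=5*np.cos(al)+i*np.sin(al)
    P=rackpt(54,70,58,f)+((i-22)*T[:,2]-w/2*T[:,1])/1000
    return P,T@R.from_euler('z',np.deg2rad(tw)).as_matrix(),w
E
python3 - <<'E'
from plan import *
p,Ro,s=cur()
json.dump([(list(s['q']),list(p),list(s['ee_rot']))],open('dat.json','w'))
f=np.deg2rad(49);print(s['force'],s['moment'],s['q'].round(3),rel(p,Ro,rackpt(48,72.5,58,f),tool(f)))
q=s['q']
for ph,th,tw in((49,49,0),(55,50,0),(65,50,-1),(75,50,-2),(85,50,-3),(90,50,-4)):
    P,T,w=tgt(ph,th,tw); q,r=ik(P,T,q); print(ph,th,q.round(2),round(r,4),round(w,1))
f,W=grab('scene','s4.png'); g,W=grab('top')
o=np.hstack([cv2.resize(f['frame'][120:240,220:340,::-1],(400,400),interpolation=2),cv2.resize(g['frame'][140:240,190:290,::-1],(400,400),interpolation=2)])
cv2.imwrite('pics/c4.png',o)
E
```

```text
[ 0.058  0.008  0.394 -0.032  0.452  0.484  0.008 -0.024  0.392 -0.208
  0.013] 0.04257853484422591
[-0.44041616 -0.20944547 -3.65328114] [2.86858912 2.15581557 0.01525948] [ 0.619  0.329 -1.014  1.475 -0.853 -2.832] (array([3.4, 1.4, 0.1]), array([ 0.001, -0.002,  0.005]))
49 49 [ 0.67  0.36 -0.98  1.43 -0.87 -2.83] 0.0 5.0
55 50 [ 0.71  0.38 -0.98  1.41 -0.89 -2.87] 0.0 6.4
65 50 [ 0.77  0.4  -0.98  1.37 -0.9  -2.88] 0.0 9.0
75 50 [ 0.81  0.43 -0.98  1.35 -0.9  -2.9 ] 0.0 11.3
85 50 [ 0.84  0.47 -0.97  1.35 -0.89 -2.93] 0.0 13.3
90 50 [ 0.86  0.5  -0.97  1.35 -0.89 -2.93] 0.0 14.1
```

View pics/c4.png

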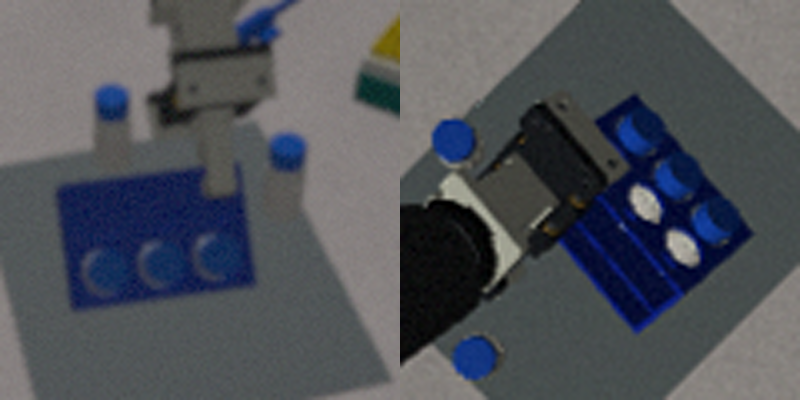

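Both views show the rack at about 49°, held at the web, with bottle_a to the upper left and bottle_b to the lower left, both clear of the gripper. Joint 3 is close to its limit, so I'm refitting the model and choosing the tilt schedule.

```bash
python3 - <<'E'
from plan import *
p,Ro,s=cur(); print(s['q'].round(3),p.round(4))
print(fun(k)[:15].reshape(-1,3)[-1])
q0=s['q']
for ph in(49,60,75,90):
  for th in(44,50,56):
   for tw in(0,-5):
    P,T,w=tgt(ph,th,tw); q,r=ik(P,T,q0); print(ph,th,tw,q.round(2),round(r,4))
E
```

```text
[-0.026  0.009  0.189 -0.011  0.644  0.481  0.009 -0.002  0.382 -0.209
  0.004] 0.09573646378926576
[ 0.618  0.327 -1.014  1.474 -0.851 -2.831] [0.5832 0.065  0.1263]
[-0.0240761   0.00807333  0.02791002]
49 44 0 [ 0.64  0.28 -0.99  1.35 -0.79 -2.71] 0.0
49 44 -5 [ 0.64  0.28 -0.99  1.35 -0.79 -2.63] 0.0
49 50 0 [ 0.66  0.32 -1.02  1.44 -0.88 -2.84] 0.0005
49 50 -5 [ 0.66  0.32 -1.02  1.44 -0.88 -2.76] 0.0005
49 56 0 [ 0.71  0.38 -1.02  1.44 -0.98 -2.92] 0.0063
49 56 -5 [ 0.71  0.38 -1.02  1.44 -0.98 -2.84] 0.0061
60 44 0 [ 0.71  0.29 -1.    1.31 -0.8  -2.74] 0.0
60 44 -5 [ 0.71  0.29 -1.    1.31 -0.8  -2.66] 0.0
60 50 0 [ 0.74  0.34 -1.02  1.38 -0.89 -2.86] 0.0016
60 50 -5 [ 0.74  0.34 -1.02  1.38 -0.89 -2.77] 0.0015
60 56 0 [ 0.79  0.4  -1.02  1.38 -0.99 -2.94] 0.0067
60 56 -5 [ 0.79  0.4  -1.02  1.38 -0.99 -2.85] 0.0066
75 44 0 [ 0.77  0.32 -1.01  1.29 -0.81 -2.8 ] 0.0
75 44 -5 [ 0.77  0.32 -1.01  1.29 -0.81 -2.72] 0.0
75 50 0 [ 0.82  0.37 -1.02  1.32 -0.9  -2.9 ] 0.0036
75 50 -5 [ 0.82  0.37 -1.02  1.32 -0.9  -2.81] 0.0035
75 56 0 [ 0.87  0.43 -1.02  1.32 -1.   -2.98] 0.0076
75 56 -5 [ 0.87  0.43 -1.02  1.32 -1.   -2.89] 0.0075
90 44 0 [ 0.82  0.36 -1.02  1.28 -0.8  -2.87] 0.0022
90 44 -5 [ 0.82  0.36 -1.02  1.28 -0.8  -2.78] 0.0022
90 50 0 [ 0.87  0.41 -1.02  1.29 -0.9  -2.95] 0.0062
90 50 -5 [ 0.87  0.41 -1.02  1.29 -0.9  -2.86] 0.0061
90 56 0 [ 0.92  0.47 -1.02  1.29 -0.99 -3.03] 0.009
90 56 -5 [ 0.92  0.48 -1.02  1.29 -0.99 -2.95] 0.0088
```

```bash
python3 - <<'E'
from plan import *
s=cur()[2];q0=s['q']
for sh in(40,60,80):
 for ph,th in((49,49),(60,54),(75,58),(90,50),(90,58),(90,62)):
    P,T,w=tgt(ph,th,0); q,r=ik(P+sh/1000*D,T,q0); print(sh,ph,th,q.round(2),round(r,4))
t=np.deg2rad(49);print(rel(np.zeros(3),tool(t),.07*D,tool(t)))
E
```

```text
[-0.026  0.009  0.189 -0.011  0.644  0.481  0.009 -0.002  0.382 -0.209
  0.004] 0.09573646378926576
40 49 49 [ 0.52  0.32 -1.01  1.56 -0.83 -2.82] 0.0
40 60 54 [ 0.63  0.37 -1.02  1.51 -0.94 -2.91] 0.0057
40 75 58 [ 0.75  0.45 -1.02  1.44 -1.02 -3.  ] 0.0112
40 90 50 [ 0.74  0.41 -1.02  1.41 -0.88 -2.94] 0.0085
40 90 58 [ 0.81  0.49 -1.02  1.4  -1.01 -3.03] 0.0133
40 90 62 [ 0.83  0.51 -1.02  1.38 -1.06 -3.03] 0.0152
60 49 49 [ 0.45  0.32 -1.01  1.63 -0.81 -2.82] 0.0
60 60 54 [ 0.56  0.38 -1.02  1.59 -0.92 -2.91] 0.005
60 75 58 [ 0.68  0.45 -1.02  1.51 -1.01 -3.  ] 0.0115
60 90 50 [ 0.67  0.41 -1.02  1.48 -0.87 -2.94] 0.0087
60 90 58 [ 0.74  0.49 -1.02  1.46 -1.01 -3.03] 0.0142
60 90 62 [ 0.77  0.51 -1.02  1.44 -1.06 -3.03] 0.0163
80 49 49 [ 0.39  0.33 -0.99  1.67 -0.8  -2.8 ] 0.0014
80 60 54 [ 0.48  0.38 -1.02  1.67 -0.91 -2.92] 0.0037
80 75 58 [ 0.61  0.45 -1.02  1.58 -1.   -3.  ] 0.0111
80 90 50 [ 0.59  0.41 -1.02  1.55 -0.86 -2.94] 0.0083
80 90 58 [ 0.67  0.49 -1.02  1.53 -1.   -3.03] 0.0143
80 90 62 [ 0.7   0.51 -1.02  1.51 -1.05 -3.03] 0.0168
(array([ -0. , -45.9,  52.8]), array([0., 0., 0.]))
```

```bash
python3 - <<'E'
from plan import *
s=cur()[2];q0=s['q']
for sd,sl,yw in((0,15,0),(40,15,0),(0,0,-8),(0,0,8),(40,15,-8),(60,30,0)):
 for ph,th in((49,47),(70,46),(90,46),(90,52)):
    P,T,w=tgt(ph,th,0); Y=R.from_euler('z',yw,degrees=True).as_matrix()
    P=PIV+Y@(P-PIV)
    q,r=ik(P+(sd*D+sl*L)/1000,Y@T,q0); print(sd,sl,yw,ph,th,q.round(2),round(r,4))
E
```

```text
[-0.026  0.009  0.189 -0.011  0.644  0.481  0.009 -0.002  0.382 -0.209
  0.004] 0.09573646378926576
0 15 0 49 47 [ 0.66  0.32 -0.98  1.38 -0.84 -2.77] 0.0
0 15 0 70 46 [ 0.77  0.34 -0.99  1.3  -0.84 -2.81] 0.0
0 15 0 90 46 [ 0.82  0.39 -1.01  1.31 -0.83 -2.9 ] 0.0
0 15 0 90 52 [ 0.86  0.44 -1.02  1.34 -0.93 -3.  ] 0.0008
40 15 0 49 47 [ 0.53  0.32 -0.97  1.5  -0.8  -2.76] 0.0
40 15 0 70 46 [ 0.63  0.34 -0.99  1.43 -0.81 -2.81] 0.0
40 15 0 90 46 [ 0.68  0.39 -1.02  1.45 -0.81 -2.91] 0.0
40 15 0 90 52 [ 0.73  0.44 -1.02  1.46 -0.91 -2.99] 0.0032
0 0 -8 49 47 [ 0.73  0.36 -0.9   1.17 -0.9  -2.75] 0.0
0 0 -8 70 46 [ 0.82  0.38 -0.9   1.1  -0.9  -2.78] 0.0
0 0 -8 90 46 [ 0.87  0.43 -0.91  1.1  -0.89 -2.86] 0.0
0 0 -8 90 52 [ 0.91  0.48 -0.92  1.13 -0.97 -2.95] 0.0
0 0 8 49 47 [ 0.63  0.27 -1.02  1.45 -0.79 -2.69] 0.0163
0 0 8 70 46 [ 0.77  0.29 -1.02  1.31 -0.81 -2.71] 0.0211
0 0 8 90 46 [ 0.86  0.35 -1.02  1.25 -0.82 -2.77] 0.0281
0 0 8 90 52 [ 0.92  0.41 -1.02  1.26 -0.92 -2.87] 0.0343
40 15 -8 49 47 [ 0.62  0.38 -0.87  1.26 -0.88 -2.72] 0.0
40 15 -8 70 46 [ 0.71  0.4  -0.88  1.19 -0.88 -2.76] 0.0
40 15 -8 90 46 [ 0.76  0.45 -0.89  1.19 -0.87 -2.84] 0.0
40 15 -8 90 52 [ 0.8   0.49 -0.91  1.24 -0.95 -2.94] 0.0
60 30 0 49 47 [ 0.49  0.34 -0.94  1.53 -0.79 -2.74] 0.0
60 30 0 70 46 [ 0.58  0.36 -0.96  1.47 -0.8  -2.79] 0.0
60 30 0 90 46 [ 0.63  0.4  -0.99  1.49 -0.8  -2.89] 0.0
60 30 0 90 52 [ 0.66  0.45 -1.01  1.54 -0.91 -2.99] 0.0
```

```bash
python3 - <<'E'
s=open('h.py').read()
s=s.replace("def tool(th)","a=np.deg2rad(33.6); L=np.array([np.cos(a),np.sin(a),0]); D=np.array([np.sin(a),-np.cos(a),0]); PIV=PIV-.008*L\ndef tool(th)")
open('h.py','w').write(s)
E
python3 - <<'E'
from plan import *
p,Ro,s=cur();q0=s['q']
f=np.deg2rad(49); print(rel(p,Ro,rackpt(48,72.5,60,f),tool(f)),ik(rackpt(48,72.5,60,f),tool(f),q0)[0].round(2))
for ph,th in((49,49),(60,52),(75,54),(90,52),(90,56)):
    P,T,w=tgt(ph,th,0); q,r=ik(P,T,q0); print(ph,th,q.round(2),round(r,4))
E
```

```text
[-0.026  0.009  0.189 -0.011  0.644  0.481  0.009 -0.002  0.382 -0.209
  0.004] 0.09573646378926576
(array([ 5.7, -3. ,  5.9]), array([0.003, 0.104, 0.095])) [ 0.7   0.37 -0.94  1.25 -0.91 -2.81]
49 49 [ 0.73  0.36 -0.93  1.2  -0.93 -2.79] 0.0
60 52 [ 0.81  0.4  -0.94  1.19 -0.98 -2.87] 0.0
75 54 [ 0.88  0.45 -0.94  1.16 -1.01 -2.94] 0.0
90 52 [ 0.92  0.48 -0.94  1.14 -0.97 -2.96] 0.0
90 56 [ 0.94  0.51 -0.94  1.15 -1.02 -3.02] 0.0
```

Yaw the held rack by -8°, dragging its edge slightly. That gives joint margin and clearance from both bottles.

Call:
jog_arm:
  targets:
    - {"dx": 0.8, "dy": -0.4, "dz": 0.8, "rx": 0, "ry": 0.015, "rz": 0.014, "gripper": 1}
    - {"dx": 1.6, "dy": -0.8, "dz": 1.6, "rx": 0, "ry": 0.03, "rz": 0.027, "gripper": 1}
    - {"dx": 2.5, "dy": -1.3, "dz": 2.5, "rx": 0, "ry": 0.045, "rz": 0.041, "gripper": 1}
    - {"dx": 3.3, "dy": -1.7, "dz": 3.3, "rx": 0, "ry": 0.06, "rz": 0.055, "gripper": 1}
    - {"dx": 4.1, "dy": -2.2, "dz": 4.2, "rx": 0, "ry": 0.075, "rz": 0.068, "gripper": 1}
    - {"dx": 5, "dy": -2.6, "dz": 5, "rx": 0, "ry": 0.09, "rz": 0.082, "gripper": 1}
    - {"dx": 5.7, "dy": -3, "dz": 5.9, "rx": 0.003, "ry": 0.104, "rz": 0.095, "gripper": 1}
    - {"dx": 5.7, "dy": -3, "dz": 5.9, "rx": 0.003, "ry": 0.104, "rz": 0.095, "gripper": 1}

```text
t: 7.07
eef_pos: [0.5835, 0.0567, 0.1255]
ee_rot: [-2.285, 0.002, -2.556]
force: [0.4, 0.0, -2.3]
width: 0.005
gripper_force: 30.0
```

```bash
python3 - <<'E'
from plan import *
p,Ro,s=cur()
f=np.deg2rad(49); print(s['force'],s['q'].round(3),rel(p,Ro,rackpt(48,72.5,60,f),tool(f)))
f,W=grab('scene','s5.png'); g,W=grab('top')
o=np.hstack([cv2.resize(f['frame'][120:240,220:340,::-1],(400,400),interpolation=2),cv2.resize(g['frame'][140:240,190:290,::-1],(400,400),interpolation=2)])
cv2.imwrite('pics/c5.png',o)
E
```

```text
[-0.026  0.009  0.189 -0.011  0.644  0.481  0.009 -0.002  0.382 -0.209
  0.004] 0.09573646378926576
[ 0.39813314  0.00471122 -2.29214984] [ 0.687  0.37  -0.939  1.26  -0.91  -2.813] (array([0.3, 0.7, 0.5]), array([-0.001,  0.001, -0.002]))
```

View pics/c5.png

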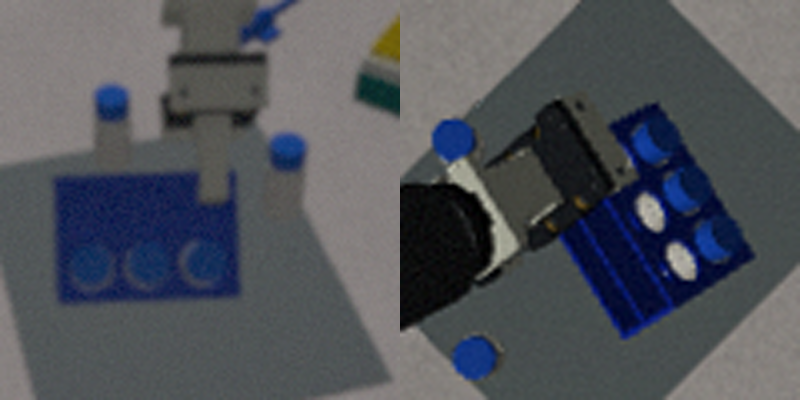

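The rack is yawed as intended and still held at about 49°. Bottles a and b are at upper left and lower left, clear of it. Now tip to 53° and ease the jaws to a 9 mm cage.

Call:
jog_arm:
  targets:
    - {"dx": 0, "dy": 2, "dz": -1.3, "rx": 0.02, "ry": 0, "rz": 0, "gripper": 1}
    - {"dx": 0, "dy": 4, "dz": -2.5, "rx": 0.035, "ry": 0, "rz": 0, "gripper": 1}
    - {"dx": 0, "dy": 6, "dz": -4, "rx": 0.055, "ry": 0, "rz": 0, "gripper": 1}
    - {"dx": 0, "dy": 7.5, "dz": -5, "rx": 0.07, "ry": 0, "rz": 0, "gripper": 1}
    - {"dx": 0, "dy": 7.5, "dz": -5, "rx": 0.07, "ry": 0, "rz": 0, "gripper": 0.93}
    - {"dx": 0, "dy": 7.5, "dz": -5, "rx": 0.07, "ry": 0, "rz": 0, "gripper": 0.92}
    - {"dx": 0, "dy": 7.5, "dz": -5, "rx": 0.07, "ry": 0, "rz": 0, "gripper": 0.91}
    - {"dx": 0, "dy": 7.5, "dz": -5, "rx": 0.07, "ry": 0, "rz": 0, "gripper": 0.9}

```text
t: 7.83
eef_pos: [0.578, 0.0639, 0.1229]
ee_rot: [-2.215, 0.002, -2.554]
force: [-0.1, 0.2, -0.1]
width: 0.0084
gripper_force: 0.2
```

```bash
python3 - <<'E'
from plan import *
p,Ro,s=cur(); print(s['force'],s['q'].round(3))
f=np.deg2rad(53); print(rel(p,Ro,rackpt(48,72.5,60,f),tool(f)))
p0,R0=rackpt(48,72.5,60,f),tool(f)
for ph in(53,56,60,64,68,72,76,80,84,88,90):
    P,T,w=tgt(ph,53); print(ph,*rel(p0,R0,P+.002*L,T),round(w,1))
E
```

```text
[-0.026  0.009  0.189 -0.011  0.644  0.481  0.009 -0.002  0.382 -0.209
  0.004] 0.09573646378926576
[-0.07628293  0.21091679 -0.08733024] [ 0.726  0.405 -0.956  1.286 -0.971 -2.891]
(array([-0.3,  0.1,  0.9]), array([-0.002,  0.002, -0.001]))
53 [  0.   0. -12.] [0. 0. 0.] 5.0
56 [  0.    5.3 -15.5] [0. 0. 0.] 5.8
60 [  0.   12.7 -19.7] [0. 0. 0.] 6.9
64 [  0.   20.4 -23.4] [0. 0. 0.] 8.0
68 [ -0.   28.4 -26.4] [0. 0. 0.] 9.0
72 [  0.   36.5 -28.9] [0. 0. 0.] 9.9
76 [  0.   44.8 -30.8] [0. 0. 0.] 10.9
80 [  0.   53.3 -32. ] [0. 0. 0.] 11.7
84 [ -0.   61.9 -32.6] [0. 0. 0.] 12.5
88 [  0.   70.5 -32.6] [0. 0. 0.] 13.3
90 [ -0.   74.8 -32.4] [0. 0. 0.] 13.6
```

Call:
jog_arm:
  force: 5
  targets:
    - {"dx": 0, "dy": 0, "dz": -3, "rx": 0, "ry": 0, "rz": 0, "gripper": 0.9}
    - {"dx": 0, "dy": 0, "dz": -6, "rx": 0, "ry": 0, "rz": 0, "gripper": 0.9}
    - {"dx": 0, "dy": 0, "dz": -9, "rx": 0, "ry": 0, "rz": 0, "gripper": 0.9}
    - {"dx": 0, "dy": 0, "dz": -11, "rx": 0, "ry": 0, "rz": 0, "gripper": 0.9}
    - {"dx": 0, "dy": 0, "dz": -11, "rx": 0, "ry": 0, "rz": 0, "gripper": 0.93}
    - {"dx": 0, "dy": 0, "dz": -11, "rx": 0, "ry": 0, "rz": 0, "gripper": 0.96}
    - {"dx": 0, "dy": 0, "dz": -11, "rx": 0, "ry": 0, "rz": 0, "gripper": 1}
    - {"dx": 0, "dy": 0, "dz": -11, "rx": 0, "ry": 0, "rz": 0, "gripper": 1}

```text
t: 8.5
eef_pos: [0.5733, 0.0715, 0.1296]
ee_rot: [-2.214, 0.002, -2.554]
force: [0.4, 1.6, 1.6]
width: 0.0048
gripper_force: 5.0
```

```bash
python3 - <<'E'
from plan import *
p,Ro,s=cur(); print(s['force'],s['moment'],s['width'],s['q'].round(3))
f=np.deg2rad(53); print(rel(p,Ro,tgt(53,53)[0]+.002*L,tool(f)))
E
```

```text
[-0.026  0.009  0.189 -0.011  0.644  0.481  0.009 -0.002  0.382 -0.209
  0.004] 0.09573646378926576
[0.35093002 1.6439759  1.64966057] [2.29843172 1.23414738 0.19913489] 0.004832465803181434 [ 0.758  0.395 -0.948  1.246 -0.983 -2.874]
(array([-0.,  0.,  0.]), array([-0.002,  0.002, -0.001]))
```

Call:
jog_arm:
  targets:
    - {"dx": 0, "dy": 2, "dz": -1.3, "rx": 0, "ry": 0, "rz": 0, "gripper": 1}
    - {"dx": 0, "dy": 5, "dz": -3.5, "rx": 0, "ry": 0, "rz": 0, "gripper": 1}
    - {"dx": 0, "dy": 7.5, "dz": -5, "rx": 0, "ry": 0, "rz": 0, "gripper": 1}
    - {"dx": 0, "dy": 10, "dz": -6.4, "rx": 0, "ry": 0, "rz": 0, "gripper": 1}
    - {"dx": 0, "dy": 12.7, "dz": -7.7, "rx": 0, "ry": 0, "rz": 0, "gripper": 1}
    - {"dx": 0, "dy": 15, "dz": -9, "rx": 0, "ry": 0, "rz": 0, "gripper": 1}
    - {"dx": 0, "dy": 17, "dz": -10, "rx": 0, "ry": 0, "rz": 0, "gripper": 1}
    - {"dx": 0, "dy": 17, "dz": -10, "rx": 0, "ry": 0, "rz": 0, "gripper": 1}

```text
t: 9.17
eef_pos: [0.5629, 0.087, 0.1217]
ee_rot: [-2.214, 0.001, -2.553]
force: [-1.0, 1.3, 3.0]
width: 0.0064
gripper_force: 5.3
```

```bash
python3 - <<'E'
from plan import *
p,Ro,s=cur(); print(s['force'],s['moment'],s['width'],s['q'].round(3))
f=np.deg2rad(53); print(rel(p,Ro,tgt(62.5,53)[0]+.002*L,tool(f)))
f,W=grab('scene','s6.png'); g,W=grab('top')
o=np.hstack([cv2.resize(f['frame'][120:240,220:340,::-1],(400,400),interpolation=2),cv2.resize(g['frame'][140:240,190:290,::-1],(400,400),interpolation=2)])
cv2.imwrite('pics/c6.png',o)
# deck plane normal fit from scene cloud
f,W=grab('scene'); fr=f['frame'].astype(int)
C=rackpt(0,75,-20,np.deg2rad(62)); m=(np.linalg.norm(W-C,axis=-1)<.07)&(fr[...,2]>fr[...,0]*1.8)
Q=W[m]
for _ in range(6):
    c=Q.mean(0);n=np.linalg.svd(Q-c,full_matrices=False)[2][2]; n*=np.sign(n[2]); Q=Q[np.abs((Q-c)@n)<.006]
print(len(Q),'deck normal',n.round(3),'phi',np.degrees(np.arcsin(n[2])))
E
```

```text
[-0.026  0.009  0.189 -0.011  0.644  0.481  0.009 -0.002  0.382 -0.209
  0.004] 0.09573646378926576
[-0.98052259  1.29033627  2.99367592] [1.87360004 0.8868055  0.074765  ] 0.006415094365560999 [ 0.806  0.411 -0.947  1.21  -0.988 -2.893]
(array([-0.1,  0. ,  0.1]), array([-0.002,  0.002,  0.   ]))
561 deck normal [ 0.243 -0.367  0.898] phi 63.876302226474465
```

View pics/c6.png

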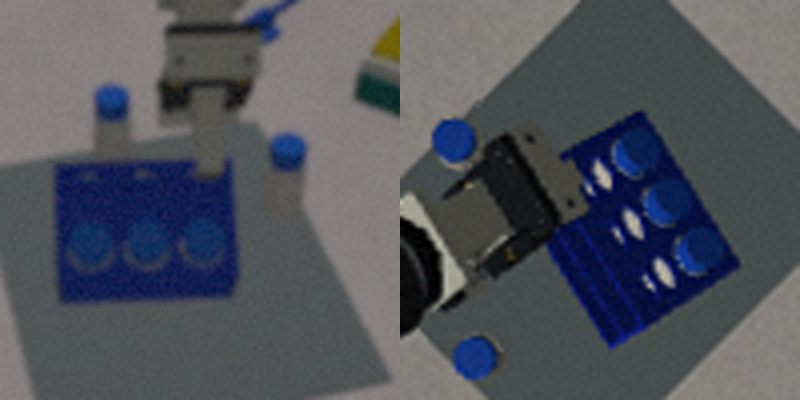

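The rack rotates compliantly in the jaws: it is now at about 63° and the edge is still on the mat. Bottles undisturbed.

Call:
jog_arm:
  targets:
    - {"dx": 0, "dy": 3, "dz": -1.5, "rx": 0, "ry": 0, "rz": 0, "gripper": 1}
    - {"dx": 0, "dy": 7, "dz": -3, "rx": 0, "ry": 0, "rz": 0, "gripper": 1}
    - {"dx": 0, "dy": 11, "dz": -4.4, "rx": 0, "ry": 0, "rz": 0, "gripper": 1}
    - {"dx": 0, "dy": 15, "dz": -5.7, "rx": 0, "ry": 0, "rz": 0, "gripper": 1}
    - {"dx": 0, "dy": 19, "dz": -6.9, "rx": 0, "ry": 0, "rz": 0, "gripper": 1}
    - {"dx": 0, "dy": 23, "dz": -7.9, "rx": 0, "ry": 0, "rz": 0, "gripper": 1}
    - {"dx": 0, "dy": 27, "dz": -8.8, "rx": 0, "ry": 0, "rz": 0, "gripper": 1}
    - {"dx": 0, "dy": 27, "dz": -8.8, "rx": 0, "ry": 0, "rz": 0, "gripper": 1}

```text
t: 9.98
eef_pos: [0.5498, 0.1064, 0.1047]
ee_rot: [-2.215, 0.001, -2.553]
force: [0.2, 3.5, 2.0]
width: 0.0099
gripper_force: 5.8
```

```bash
cat > chk.py <<'E'
from plan import *
import sys
p,Ro,s=cur(); ph=float(sys.argv[1]); print(s['force'],s['width'],s['q'].round(3))
f=np.deg2rad(53); print(rel(p,Ro,tgt(ph,53)[0]+.002*L,tool(f)))
f,W=grab('scene'); fr=f['frame'].astype(int)
C=rackpt(0,75,-20,np.deg2rad(ph)); m=(np.linalg.norm(W-C,axis=-1)<.07)&(fr[...,2]>fr[...,0]*1.8)
Q=W[m]
for _ in range(6):
    c=Q.mean(0);n=np.linalg.svd(Q-c,full_matrices=False)[2][2]; n*=np.sign(n[2]); Q=Q[np.abs((Q-c)@n)<.006]
print(len(Q),'deck normal',n.round(3),'phi',np.degrees(np.arcsin(n[2])))
E
python3 chk.py 76
```

```text
[-0.026  0.009  0.189 -0.011  0.644  0.481  0.009 -0.002  0.382 -0.209
  0.004] 0.09573646378926576
[0.16121382 3.48916435 1.97361979] 0.00994776820186798 [ 0.861  0.442 -0.947  1.177 -0.986 -2.932]
(array([-0.2, -0.3, -0.1]), array([-0.002,  0.002,  0.001]))
518 deck normal [ 0.116 -0.176  0.978] phi 77.84260495762831
```

Call:
jog_arm:
  targets:
    - {"dx": 0, "dy": 3, "dz": -0.5, "rx": 0, "ry": 0, "rz": 0, "gripper": 1}
    - {"dx": 0, "dy": 6, "dz": -0.9, "rx": 0, "ry": 0, "rz": 0, "gripper": 1}
    - {"dx": 0, "dy": 9, "dz": -1.2, "rx": 0, "ry": 0, "rz": 0, "gripper": 1}
    - {"dx": 0, "dy": 12, "dz": -1.4, "rx": 0, "ry": 0, "rz": 0, "gripper": 1}
    - {"dx": 0, "dy": 15, "dz": -1.6, "rx": 0, "ry": 0, "rz": 0, "gripper": 1}
    - {"dx": 0, "dy": 18, "dz": -1.8, "rx": 0, "ry": 0, "rz": 0, "gripper": 1}
    - {"dx": 0, "dy": 21, "dz": -1.8, "rx": 0, "ry": 0, "rz": 0, "gripper": 1}
    - {"dx": 0, "dy": 21, "dz": -1.8, "rx": 0, "ry": 0, "rz": 0, "gripper": 1}

```text
t: 10.7
eef_pos: [0.5421, 0.1177, 0.0892]
ee_rot: [-2.215, 0.001, -2.554]
force: [-0.7, 1.6, 0.7]
width: 0.0123
gripper_force: 5.9
```

```bash
python3 chk.py 86
```

```text
[-0.026  0.009  0.189 -0.011  0.644  0.481  0.009 -0.002  0.382 -0.209
  0.004] 0.09573646378926576
[-0.69481752  1.56011929  0.70679978] 0.012338542346152063 [ 0.889  0.471 -0.949  1.169 -0.979 -2.969]
(array([-0.4,  0.4, -0.5]), array([-0.002,  0.002,  0.   ]))
540 deck normal [ 0.023 -0.035  0.999] phi 87.60632412094985
```

Call:
jog_arm:
  targets:
    - {"dx": 0, "dy": 1, "dz": 0, "rx": 0, "ry": 0, "rz": 0, "gripper": 1}
    - {"dx": 0, "dy": 2, "dz": 0, "rx": 0, "ry": 0, "rz": 0, "gripper": 1}
    - {"dx": 0, "dy": 3, "dz": 0, "rx": 0, "ry": 0, "rz": 0, "gripper": 1}
    - {"dx": 0, "dy": 4, "dz": 0, "rx": 0, "ry": 0, "rz": 0, "gripper": 1}
    - {"dx": 0, "dy": 5, "dz": 0, "rx": 0, "ry": 0, "rz": 0, "gripper": 1}
    - {"dx": 0, "dy": 6, "dz": 0, "rx": 0, "ry": 0, "rz": 0, "gripper": 1}
    - {"dx": 0, "dy": 6, "dz": 0, "rx": 0, "ry": 0, "rz": 0, "gripper": 1}
    - {"dx": 0, "dy": 6, "dz": 0, "rx": 0, "ry": 0, "rz": 0, "gripper": 1}

```text
t: 11.42
eef_pos: [0.5404, 0.1206, 0.0849]
ee_rot: [-2.215, 0.001, -2.554]
force: [-0.8, 1.5, 1.3]
width: 0.0135
gripper_force: 5.9
```

```bash
python3 chk.py 89
```

```text
[-0.026  0.009  0.189 -0.011  0.644  0.481  0.009 -0.002  0.382 -0.209
  0.004] 0.09573646378926576
[-0.83558558  1.53309745  1.2536684 ] 0.013520650099990716 [ 0.896  0.479 -0.949  1.169 -0.976 -2.98 ]
(array([-0.2,  1.5, -0.2]), array([-0.002,  0.002, -0.   ]))
534 deck normal [0.    0.003 1.   ] phi 89.81416460670924
```

Call:
jog_arm:
  targets:
    - {"dx": 0, "dy": 1, "dz": 0, "rx": 0, "ry": 0, "rz": 0, "gripper": 1}
    - {"dx": 0, "dy": 1.5, "dz": 0, "rx": 0, "ry": 0, "rz": 0, "gripper": 0.83}
    - {"dx": 0, "dy": 1.5, "dz": 0, "rx": 0, "ry": 0, "rz": 0, "gripper": 0.8}
    - {"dx": 0, "dy": 1.5, "dz": 0, "rx": 0, "ry": 0, "rz": 0, "gripper": 0.78}
    - {"dx": 0, "dy": 1.5, "dz": 0, "rx": 0, "ry": 0, "rz": 0, "gripper": 0.78}
    - {"dx": 0, "dy": 1.5, "dz": -4, "rx": 0, "ry": 0, "rz": 0, "gripper": 0.78}
    - {"dx": 0, "dy": 1.5, "dz": -10, "rx": 0, "ry": 0, "rz": 0, "gripper": 0.78}
    - {"dx": 0, "dy": 1.5, "dz": -16, "rx": 0, "ry": 0, "rz": 0, "gripper": 0.78}

```text
t: 12.13
eef_pos: [0.5324, 0.1319, 0.0935]
ee_rot: [-2.215, 0.001, -2.554]
force: [0.3, 0.2, 0.3]
width: 0.0192
gripper_force: 0.0
```

Call:
jog_arm:
  targets:
    - {"dx": 0, "dy": 0, "dz": -6, "rx": 0, "ry": 0, "rz": 0, "gripper": 0.78}
    - {"dx": 0, "dy": 0, "dz": -14, "rx": 0, "ry": 0, "rz": 0, "gripper": 0.78}
    - {"dx": 0, "dy": -2, "dz": -22, "rx": 0, "ry": 0, "rz": 0, "gripper": 0.78}
    - {"dx": 0, "dy": -6, "dz": -30, "rx": 0, "ry": 0, "rz": 0, "gripper": 0.78}
    - {"dx": 0, "dy": -12, "dz": -38, "rx": 0, "ry": 0, "rz": 0, "gripper": 0.78}
    - {"dx": 0, "dy": -18, "dz": -46, "rx": 0, "ry": 0, "rz": 0, "gripper": 0.78}
    - {"dx": 0, "dy": -24, "dz": -52, "rx": 0, "ry": 0, "rz": 0, "gripper": 0.78}
    - {"dx": 0, "dy": -24, "dz": -52, "rx": 0, "ry": 0, "rz": 0, "gripper": 0.78}

```text
t: 12.8
eef_pos: [0.5179, 0.1555, 0.1455]
ee_rot: [-2.216, 0.004, -2.553]
force: [0.1, 0.1, -0.5]
width: 0.0192
gripper_force: 0.0
```

```bash
python3 chk.py 90; python3 - <<'E'
from h import *
f,W=grab('scene','s7.png'); g,V=grab('top')
cv2.imwrite('pics/c7.png',np.hstack([cv2.resize(f['frame'][100:260,200:360,::-1],(400,400),interpolation=2),cv2.resize(g['frame'][120:260,160:300,::-1],(400,400),interpolation=2)]))
P=V.reshape(-1,3); m=(np.abs(P[:,:2]-[.53,.04])<.13).all(1)&(P[:,2]>.072)&(P[:,2]<.082)
print(cv2.minAreaRect((P[m][:,:2]*1000).astype(np.float32)))
E
```

```text
[-0.026  0.009  0.189 -0.011  0.644  0.481  0.009 -0.002  0.382 -0.209
  0.004] 0.09573646378926576
[ 0.14332452  0.05151279 -0.47268381] 0.019177915713755787 [ 1.039  0.394 -0.871  0.954 -1.083 -2.834]
(array([ 0.6, 27.1, 69.6]), array([-0.001,  0.004, -0.002]))
533 deck normal [0.001 0.002 1.   ] phi 89.8774288630404
((521.4049682617188, 61.09242630004883), (185.36683654785156, 208.26950073242188), 3.563081741333008)
```

View pics/c7.png

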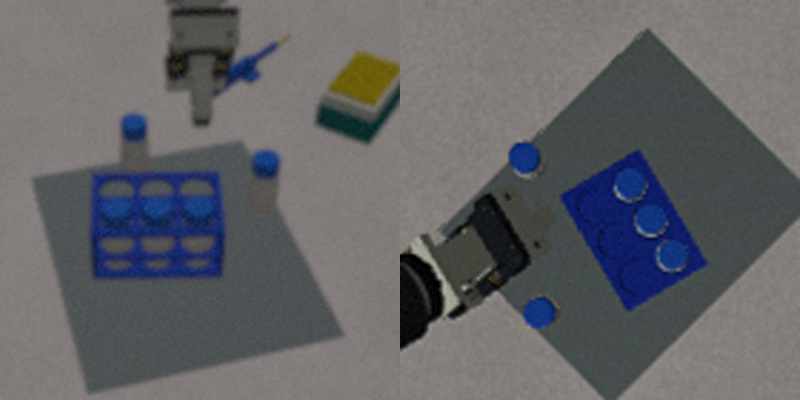

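The rack stands upright on the mat (deck at about (635,230) in the right-hand view). Both bottles are still standing, at (525,160) and (540,312), and the gripper is clear of everything.

```bash
python3 -c "
from station import arm
print(arm.job_done())"
```

```text
the job is handed in; nothing more can be done
None
```

The rack stands upright on the mat (tilt measured at about 0.1°), eased down under support throughout, both loose bottles are still standing and nothing else was touched; I handed the job in at about 13 s, and it returned no verdict.

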